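Fill the empty openings of the jar crate

ROBOT

A 6-joint arm with a two-finger parallel gripper is mounted at the origin on the work surface. World frame = base frame: x ahead of the robot, y to its left, z up, the work surface at z = 0. Lengths are in mm, angles in rad, forces in N, time in s.
With the tool pointing down it reaches from about 350 to 975 mm from the base axis. Payload 7.1 kg.
Tool frame: the origin (TCP) lies between the finger pads; the fingertips stand 14 mm ahead of it and the grasp point (between the pads) lies 5 mm behind it; z points along the fingers, y is the direction in which the jaws open and shut (so a half turn about z gives the same grasp; the last joint's range is limited). The gripper opens to 88 mm and grips with 3 to 60 N. Pads are 20 mm wide; open, the fingers measure 115 mm over their backs; the gripper's body (75 mm by 178 mm) begins 61 mm behind the grasp point.
Start: joints at [-1.256, 0.423, 1.63, -0, 1.089, -0.019], TCP at [204.789, -590.48, 236.675] pointing down, gripper open.
Joint ranges: [-3, 3], [-0.9, 2.11], [0.09, 2.58], [-1.31, 4.45], [0.11, 2.69], [-2.54, 2.54]. Speed limits (rad/s): [2.39, 2.39, 3.01, 3.14, 3.14, 3.14].

INTERFACE

Orientations are given as a rotation vector (axis times angle).
In Python, from workcell import get_obs, get_image, calibration, close_job, regions_of, place_of gives the robot as it stands.
- The arm moves only by the tool move_arm, never from a script. Its argument "deltas" is a list of rows, each a list of 5 numbers: the closure in counts, from 0 (fully open) to 255 (shut), then the shift along the tool's x, y, z in m, then the turn about the tool's z in rad. In form: [[grip, x, y, z, roll], ...]. A call has 1 to 5 rows; each row is the pose to reach, as a shift and turn from the pose commanded when the call began, along the tool's axes at that moment; what a row does not reach only later rows make up. A row lasts 1/12 s, in which the tool goes at most 41.7 mm and 7.16 degrees, less where a joint would pass 70% of its speed; a pose out of reach is approached as far as the arm can. A call with a gripper value outside its range is refused whole. The fingers move at their own pace and stop on an object; the grip force is fixed at half the most. Time passes only in rows, so rows that repeat a pose let the fingers close. It gives the time, the measured TCP pose, the force and the opening at its end, in the units of the state.
- get_obs(): the state, without advancing time (a new reading comes with each control period).
- get_image(name): name is "scene" or "top" or "wrist"; returns the picture (420x560x3 uint8, blue, green, red); there is no depth.
- calibration(name): a dict with "intrinsics" (3x3 intrinsics, pixels), "world_to_cam" (4x4, takes a point from world to camera coordinates); the wrist camera has in their place "hand_eye" (4x4, takes a point from camera to tool coordinates, whose origin is the TCP and whose axes are the flange's). Camera axes: x right, y down, z forward; pixel columns grow to the right and rows downward; lengths in mm; the calibration is good to about 2 mm. The wrist camera is an equidistant fisheye: a pixel r from the principal point sees the ray r / f radians off the axis. A picture is of the moment at which its call begins: read the wrist's pose just before it. calibration takes no time and is no camera call.
- close_job(): hands the job in, once; it reports no verdict.
Trained networks look in the newest picture that a camera, given by its name, has taken for a name from the list of things; names that differ only in an ending like _2 or _b are one class to them, and where a whole thing is asked for, a point or a joint stands for the part that bears it (a point fixed in the world has none). Each returns a list of dicts, best first, with "conf" (0 to 1); they miss things now and then, are a little off and sometimes report something else, mostly with a low value. They report only what shows in the picture. A call takes as long as a camera call. They do not tell look-alikes from the thing itself.
- regions_of(camera, name): "region" (420x560 bool, what is visible of it).
- place_of(camera, name): "location" ([x, y, z] in mm, in world coordinates, good to about 4 mm: a listed point, or the origin of a listed thing).
The state is a dict: "t": time; "qpos": joint angles; "qvel": joint speeds; "joint_torque": joint torques, N m; "ee_pos": TCP position; "orientation": TCP orientation; "ft_force": force on the tool from outside, world axes, zero at the start; "moment": the same for the moment, N m; "width": finger opening in mm.
Only numpy, scipy, OpenCV 4.12 (cv2) and the standard library are available. Lean on these libraries where they do the work, as an engineer would, in place of code of your own. Each camera call takes 0.05 s, during which the arm holds its last target.

TASK

The low wooden crate has three round openings in its cover board, and only one of them holds a jar of screws. Put the two jars of the same size and shape that stand on the bench into the two empty openings, one in each, so that they stand upright on the crate's floor, and leave the jar that is already in the crate in its place.

Things in the scene. Friction and masses are not known exactly. Their poses are not given: they have to be found in the camera images.
- crate: Low covered plywood crate fixed to the bench: 114 mm (x) by 300 mm (y), 28 mm high. Origin: centre of its underside, on the bench; z up. Its top is a cover board with three round 74 mm openings, centres at x = 0, y = -95, 0, +95 mm; under each a cell with its floor 6 mm above the bench. Which one is taken varies. A jar standing in a cell has its centre 51 mm above the bench.
- jar_in_center (a point): Closed, rigid hardware jar of clear glass, dark screws inside, plain metal lid: upright cylinder 50 mm in diameter, 90 mm tall, about 0.25 kg. The point is its centre, 45 mm above its underside; z is its axis, up. This one already stands in one of the crate's openings, and shows which one is taken.
- jar_a_center (a point): Closed, rigid hardware jar of clear glass, dark screws inside, plain metal lid: upright cylinder 50 mm in diameter, 90 mm tall, about 0.25 kg. The point is its centre, 45 mm above its underside; z is its axis, up. One of the two to put in; stands on the bench left or right of the crate, near a squat jar (74 wide, 55 tall) and a slim spray can (170 tall), which stay.
- jar_b_center (a point): Closed, rigid hardware jar of clear glass, dark screws inside, plain metal lid: upright cylinder 50 mm in diameter, 90 mm tall, about 0.25 kg. The point is its centre, 45 mm above its underside; z is its axis, up. The other of the two to be put in; it too stands on the bench beside the crate, with at least 40 mm free around it.
Mind the look-alikes: they are no part of the job. Leave any orange or pink look-alike of the part that bears jar_b_center alone.

How it is judged:
By the outcome, as a careful person would: the job done as asked, in the order asked, and still so for the second after the job is handed in, with the robot touching nothing.
It also fails if it takes over 58 s, if anything falls off the work surface, if the arm or the gripper's body presses on something with over 40 N, if the wrist force passes 120 N, or if a joint passes its speed limit or range.

## Working session

There is one attempt and no reset: what is moved stays moved. The work goes in short steps, Python scripts to look and compute and a tool call to move; the robot and the scene stay as the last step left them, time stands still between calls to the robot, and variables do not carry over. Pictures are saved under pics/ and viewed, and the job is handed in when it is done.

Besides the shell and the picture viewer there is one more tool, called after "Call:" as name([rows], argument=value, ...), one row to a line, values as JSON. move_arm: Moves the arm, as the interface text tells. Its arguments: {"type":"object","properties":{"deltas":{"type":"array","items":{"type":"array","items":{"type":"number"}}}},"required":["deltas"]}

```bash
ls; mkdir -p pics
python3 - <<'E'
from workcell import *
import cv2, numpy as np
o=get_obs(); print(o['t'],o['ee_pos'],o['orientation'],o['width'])
for c in ['top','scene']:
    im=get_image(c); cv2.imwrite(f'pics/{c}0.png',im)
    for n in ['crate','jar_a_center']:
        for r in place_of(c,n): print(c,n,r['conf'],np.round(r['location'],1))
    k=calibration(c); print(k)
print(calibration('wrist'))
print(get_obs()['t'])
E
```

```text
pics
0.0 [ 204.62442251 -589.99785811  235.91407914] [-3.09648069e+00 -5.21613822e-01  3.27617450e-04] 87.73950164107161
top crate 0.76 [515.1 -24.4  -1.9]
top jar_a_center 0.57 [ 596.  -297.8   44.8]
{'intrinsics': array([[471.07907885,   0.        , 282.72316857],
       [  0.        , 471.07907885, 220.66787568],
       [  0.        ,   0.        ,   1.        ]]), 'world_to_cam': array([[ 2.26488938e-02, -9.99513410e-01, -2.14469232e-02,
         3.55688515e+01],
       [-9.99273900e-01, -2.19756128e-02, -3.11246834e-02,
         4.72406367e+02],
       [ 3.06382291e-02,  2.21362903e-02, -9.99285386e-01,
         1.07456206e+03],
       [ 0.00000000e+00,  0.00000000e+00,  0.00000000e+00,
         1.00000000e+00]])}
scene crate 0.67 [515.3 -27.6   0.7]
scene jar_a_center 0.61 [ 593.7 -301.2   45.8]
{'intrinsics': array([[535.08937525,   0.        , 292.80580804],
       [  0.        , 535.08937525, 213.15535193],
       [  0.        ,   0.        ,   1.        ]]), 'world_to_cam': array([[-6.73539149e-01,  7.39044534e-01,  1.25774445e-02,
         2.84577874e+02],
       [ 5.88083431e-01,  5.46111603e-01, -5.96590307e-01,
        -2.75253822e+02],
       [-4.47775494e-01, -3.94430341e-01, -8.02447390e-01,
         1.66514699e+03],
       [ 0.00000000e+00,  0.00000000e+00,  0.00000000e+00,
         1.00000000e+00]])}
{'intrinsics': array([[325.1922621 ,   0.        , 279.17336805],
       [  0.        , 325.1922621 , 205.47005745],
       [  0.        ,   0.        ,   1.        ]]), 'hand_eye': array([[-1.38304946e-04, -9.55817190e-01, -2.93961700e-01,
         8.14589764e+01],
       [ 9.99999300e-01, -4.77707601e-04,  1.08278149e-03,
         4.79303074e-01],
       [-1.17536890e-03, -2.93961344e-01,  9.55816586e-01,
        -1.47830918e+02],
       [ 0.00000000e+00,  0.00000000e+00,  0.00000000e+00,
         1.00000000e+00]])}
0.3
```

View pics/top0.png

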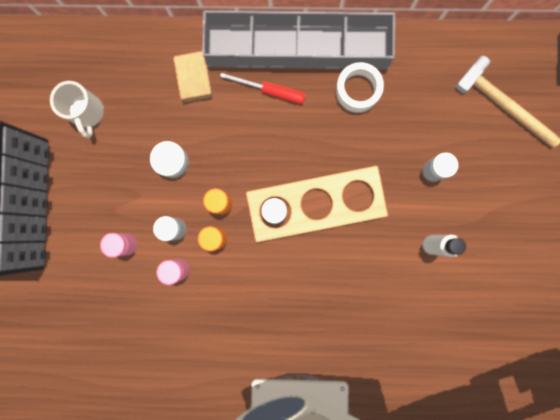

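View pics/scene0.png

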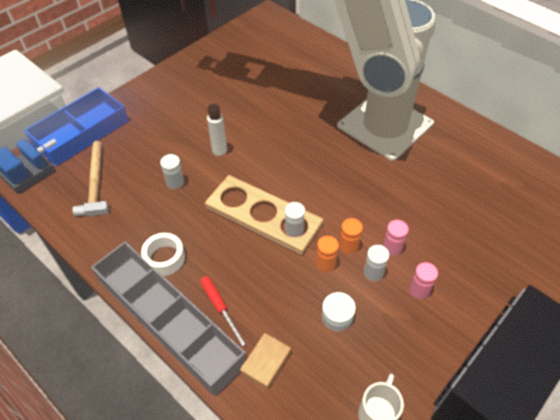

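Run:
```python
from workcell import *
import cv2, numpy as np
for c in ['top','scene']:
    im=get_image(c)
    for n in ['crate','jar_a_center','jar_b_center','jar_in_center']:
        for r in place_of(c,n): print(c,n,r['conf'],np.round(r['location'],1))
        for r in regions_of(c,n):
            ys,xs=np.nonzero(r['region']); print('  reg',r['conf'],xs.min(),xs.max(),ys.min(),ys.max(),len(xs))
print(get_obs()['t'])
```

```text
top crate 0.8 [ 5.174e+02 -2.650e+01  3.000e-01]
  reg 0.89 247 385 167 240 6320
  reg 0.63 423 456 153 180 680
top jar_a_center 0.65 [ 594.4 -296.1   44.7]
  reg 0.77 422 456 153 180 722
top jar_b_center 0.89 [508.2 190.2  44.3]
top jar_b_center 0.82 [450.8 296.5  44.6]
top jar_b_center 0.56 [413.8 408.   42.7]
  reg 0.85 154 185 217 239 603
  reg 0.83 199 225 227 249 491
  reg 0.78 102 136 232 255 682
  reg 0.75 157 188 258 283 629
  reg 0.69 204 231 189 213 515
  reg 0.55 261 285 200 223 463
top jar_in_center 0.86 [485.8  66.4  52.6]
  reg 0.72 262 285 199 222 462
scene crate 0.68 [514.  -30.3  -1.7]
  reg 0.81 206 322 176 254 3838
scene jar_a_center 0.94 [ 593.5 -298.7   47.3]
  reg 0.65 160 182 155 189 574
scene jar_b_center 0.94 [449.8 295.9  42.2]
scene jar_b_center 0.91 [508.4 189.8  48. ]
scene jar_b_center 0.75 [413.1 406.9  43.3]
scene jar_b_center 0.71 [430.  199.2  50.1]
scene jar_b_center 0.62 [353.6 284.9  46.1]
  reg 0.96 383 407 221 255 628
  reg 0.77 339 361 220 253 586
  reg 0.71 409 436 263 298 691
  reg 0.67 363 388 245 281 701
  reg 0.48 205 322 176 255 3991
scene jar_in_center 0.7 [450.2 295.3  45.4]
scene jar_in_center 0.63 [490.4  62.7  48.1]
  reg 0.76 285 304 203 237 640
1.2
```

The top view shows the crate with a jar in its left (+y) opening (274,211) and two empty openings at (317,204) and (359,195). The two clear jars stand at (440,167) and (169,229). The orange and pink ones are look-alikes, the squat jar is at (169,160) and the spray can at (445,245). Next I'll refine the crate pose.

```bash
cat > h.py <<'E'
from workcell import *
import cv2, numpy as np
def back(c,u,v,z):
    k=calibration(c);K=k['intrinsics'];T=k['world_to_cam'];R=T[:3,:3];t=T[:3,3]
    d=R.T@np.linalg.inv(K)@[u,v,1];o=-R.T@t
    return o+d*(z-o[2])/d[2]
def proj(c,p):
    k=calibration(c);q=k['world_to_cam']@np.r_[p,1];q=k['intrinsics']@q[:3];return q[:2]/q[2]
E
python3 - <<'E'
from h import *
from scipy.optimize import minimize
# crate top outline from wood colour
pts={}
for c in ['top','scene']:
    im=get_image(c); reg=max((r for r in regions_of(c,'crate') if r['region'].sum()>3000),key=lambda r:r['conf'])['region']
    m=cv2.morphologyEx(reg.astype(np.uint8),cv2.MORPH_CLOSE,np.ones((9,9),np.uint8))
    pts[c]=m
def sil(p,c):
    x,y,a=p; C,S=np.cos(a),np.sin(a)
    P=[proj(c,[x+C*sx*57-S*sy*150,y+S*sx*57+C*sy*150,z]) for z in(0,28) for sx in(-1,1) for sy in(-1,1)]
    h=cv2.convexHull(np.float32(P)); m=np.zeros((420*4,560*4),np.uint8); cv2.fillConvexPoly(m,np.int32(np.round(h*4+1.5)),1)
    return cv2.resize(m.astype(np.float32),(560,420),interpolation=cv2.INTER_AREA)
def cost(p,cs):
    return sum(np.abs(sil(p,c)-pts[c]).sum()/pts[c].sum() for c in cs)
for cs in (['top'],['scene'],['top','scene']):
    r=minimize(cost,[515,-27,0.2],args=(cs,),method='Nelder-Mead',options=dict(initial_simplex=[[515,-27,.15],[522,-27,.2],[515,-20,.2],[508,-30,.28]]))
    print(cs,r.x,r.fun)
x,y,a=r.x
for s in (-95,0,95): print(s,np.round([x-np.sin(a)*s,y+np.cos(a)*s],1))
im=get_image('top'); 
for s in (-95,0,95):
    th=np.linspace(0,6.28,60); cx,cy=x-np.sin(a)*s,y+np.cos(a)*s
    P=np.int32([np.round(proj('top',[cx+37*np.cos(t),cy+37*np.sin(t),28])*4*1) for t in th])
    if s==-95: big=cv2.resize(im,None,fx=4,fy=4)
    cv2.polylines(big,[P+2],True,(0,255,0),1)
cv2.imwrite('pics/crate.png',big[600:1020,900:1640])
print(get_obs()['t'])
E
```

```text
['top'] [ 5.11587994e+02 -2.86780996e+01  2.18098327e-01] 0.08243339113983919
['scene'] [ 5.11949995e+02 -2.82230569e+01  2.19394057e-01] 0.16576224129227662Traceback (most recent call last):
  File "<stdin>", line 17, in <module>
    res = _minimize_neldermead(fun, x0, args, callback, bounds=bounds,
                               **options)
    fsim[j] = func(sim[j])
              ~~~~^^^^^^^^
    fx = function(np.copy(x), *(wrapper_args + args))
  File "<stdin>", line 15, in cost
  File "<stdin>", line 15, in <genexpr>
  File "<stdin>", line 11, in sil
  File "h.py", line 8, in proj
    k=calibration(c);q=k['world_to_cam']@np.r_[p,1];q=k['intrinsics']@q[:3];return q[:2]/q[2]
ValueError: time passes only in moves, steps and waits
```

```bash
sed -i 's/^import cv2, numpy as np/import cv2, numpy as np\nfrom functools import lru_cache\ncalibration=lru_cache(calibration)/' h.py
python3 - <<'E'
from h import *
x,y,a=511.8,-28.4,.219
im=cv2.imread('pics/top0.png'); big=cv2.resize(im,None,fx=4,fy=4)
for s in (-95,0,95):
    th=np.linspace(0,6.28,60); cx,cy=x-np.sin(a)*s,y+np.cos(a)*s; print(s,cx,cy)
    P=np.int32([np.round(proj('top',[cx+37*np.cos(t),cy+37*np.sin(t),28])*4) for t in th])
    cv2.polylines(big,[P+2],True,(0,255,0),1)
for jx,jy in ((594,-298.5),(450,296)):
    for z in (0,90):
        P=np.int32([np.round(proj('top',[jx+25*np.cos(t),jy+25*np.sin(t),z])*4) for t in th])
        cv2.polylines(big,[P+2],True,(0,0,255),1)
o=big[600:1000,560:1340+560]; cv2.imwrite('pics/crate.png',cv2.resize(o,(0,0),fx=.59,fy=.59,interpolation=cv2.INTER_AREA))
o=get_obs();print(o['t'],o['ee_pos'],o['orientation'])
E
```

```text
-95 532.4390935845416 -121.13094314201993
0 511.8 -28.4
95 491.1609064154584 64.33094314201992
1.4 [ 204.79275436 -590.46252297  236.65856788] [-3.09788858e+00 -5.21928524e-01  3.20144924e-05]
```

View pics/crate.png

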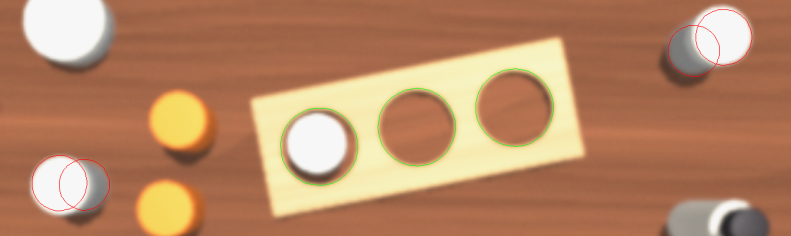

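```bash
cat >> h.py <<'E'
from scipy.spatial.transform import Rotation as Ro
def go(x,y,z,ang=None):
    o=get_obs();R=Ro.from_rotvec(o['orientation']).as_matrix();p=o['ee_pos']
    d=R.T@(np.array([x,y,z])-p)/1000; th=np.arctan2(R[1,0],R[0,0])
    r=0 if ang is None else -((ang-th+np.pi)%(2*np.pi)-np.pi)
    print('t',o['t'],'at',np.round(p,1),'ang',round(th,3),'w',round(o['width'],1),'F',np.round(o['ft_force'],1),'delta',np.round(d,4),'roll',round(r,3),'q',np.round(o['qpos'],2))
E
python3 -c "
from h import *
go(594,-298.5,237,1.79)"
```

```text
t 1.4 at [ 204.8 -590.5  236.7] ang 0.334 w 87.7 F [-0.7  0.4  0.1] delta [ 4.634e-01 -1.483e-01 -3.000e-04] roll -1.456 q [-1.26  0.42  1.63 -0.    1.09 -0.02]
```

Call:
move_arm([
  [0,0.4634,-0.1483,0,-1.456],
  [0,0.4634,-0.1483,0,-1.456],
  [0,0.4634,-0.1483,0,-1.456],
  [0,0.4634,-0.1483,0,-1.456],
  [0,0.4634,-0.1483,0,-1.456],
])

```text
t: 1.82
ee_pos: [372.6, -464.2, 236.8]
orientation: [2.783, 1.457, 0.0]
ft_force: [1.0, 0.0, 0.9]
width: 87.7
```

```bash
python3 -c "
from h import *
go(594,-298.5,237,1.79)"
```

```text
t 1.8167 at [ 372.6 -464.2  236.8] ang 0.964 w 87.7 F [1.  0.  0.9] delta [ 2.623e-01  8.740e-02 -2.000e-04] roll -0.826 q [-0.91  0.38  1.7   0.    1.06 -0.31]
```

Call:
move_arm([
  [0,0.2623,0.0874,0,-0.826],
  [0,0.2623,0.0874,0,-0.826],
  [0,0.2623,0.0874,0,-0.826],
  [0,0.2623,0.0874,0,-0.826],
  [0,0.2623,0.0874,0,-0.826],
])

```text
t: 2.23
ee_pos: [540.4, -340.0, 236.8]
orientation: [2.2, 2.243, 0.0]
ft_force: [-1.1, -0.6, -0.5]
width: 87.9
```

```bash
python3 -c "
from h import *
go(594,-298.5,237,1.79)"
```

```text
t 2.2333 at [ 540.4 -340.   236.8] ang 1.59 w 87.9 F [-1.1 -0.6 -0.5] delta [ 0.0405  0.0544 -0.0002] roll -0.2 q [-0.58  0.44  1.6  -0.    1.1  -0.6 ]
```

Call:
move_arm([
  [0,0.0405,0.0544,0,-0.2],
  [0,0.0405,0.0544,0,-0.2],
  [0,0.0405,0.0544,0.03,-0.2],
  [0,0.0405,0.0544,0.06,-0.2],
  [0,0.0405,0.0544,0.06,-0.2],
])

```text
t: 2.65
ee_pos: [590.2, -297.9, 171.0]
orientation: [-1.965, -2.439, 0.003]
ft_force: [-1.3, -0.4, -0.8]
width: 87.7
```

```bash
python3 -c "
from h import *
go(594,-298.5,60,1.79)
im=get_image('wrist');cv2.imwrite('pics/w1.png',im)
for r in place_of('wrist','jar_a_center'): print(r)
"
```

```text
t 2.65 at [ 590.2 -297.9  171. ] ang 1.785 w 87.7 F [-1.3 -0.4 -0.8] delta [-0.002   0.0044  0.111 ] roll -0.005 q [-0.49  0.55  1.58 -0.    1.02 -0.7 ]
```

View pics/w1.png

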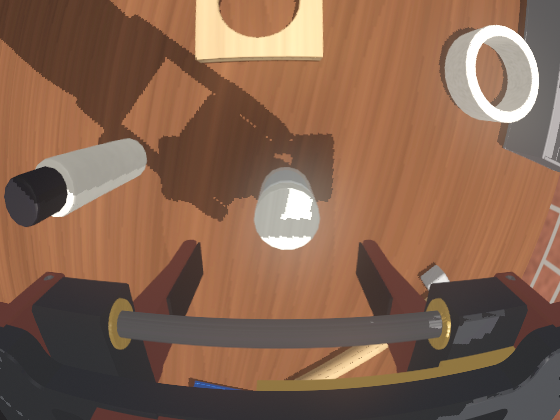

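The wrist view shows the jar at (287,210), centred between the fingers, with nothing near it. I'll descend and close.

Call:
move_arm([
  [0,-0.001,0.003,0.03,0],
  [0,-0.001,0.003,0.06,0],
  [0,-0.001,0.003,0.09,0],
  [0,-0.001,0.003,0.111,0],
  [0,-0.001,0.003,0.111,0],
])

```text
t: 3.17
ee_pos: [594.2, -300.5, 63.4]
orientation: [-1.971, -2.441, 0.001]
ft_force: [-1.6, 0.9, -0.8]
width: 88.1
```

```bash
python3 -c "
from h import *
go(594,-298.5,60,1.79)
im=get_image('wrist');cv2.imwrite('pics/w2.png',im)
for r in place_of('wrist','jar_a_center'): print(r)
"
```

```text
t 3.1667 at [ 594.2 -300.5   63.4] ang 1.783 w 88.1 F [-1.6  0.9 -0.8] delta [0.002  0.0002 0.0034] roll -0.007 q [-0.49  0.7   1.61  0.    0.83 -0.7 ]
```

View pics/w2.png

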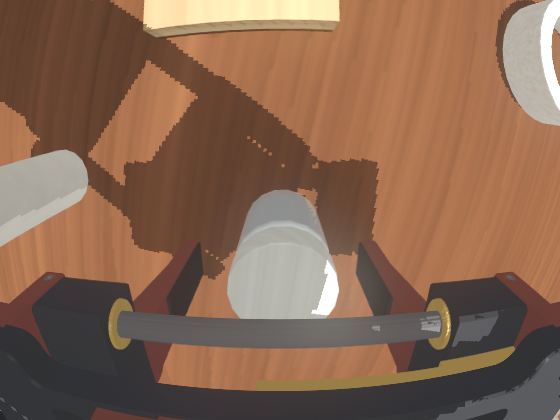

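The jar sits between the fingers at (283,285). I'll close on it.

Call:
move_arm([
  [255,0.0015,0,0,0],
  [255,0.0015,0,0,0],
  [255,0.0015,0,0,0],
  [255,0.0015,0,0,0],
  [255,0.0015,0,0,0],
])

```text
t: 3.68
ee_pos: [596.0, -299.4, 66.6]
orientation: [1.972, 2.444, 0.0]
ft_force: [-0.6, -0.1, 0.1]
width: 57.8
```

Call:
move_arm([
  [255,0,0,0,0],
  [255,0,0,0,0],
  [255,0,0,0,0],
  [255,0,0,0,0],
  [255,0,0,0,0],
])

```text
t: 4.1
ee_pos: [595.7, -299.3, 66.1]
orientation: [1.973, 2.445, 0.0]
ft_force: [-1.5, 0.2, 5.8]
width: 49.4
```

```bash
python3 -c "
from h import *
go(594,-298.5,130,1.79)
"
```

```text
t 4.1 at [ 595.7 -299.3   66.1] ang 1.784 w 49.4 F [-1.5  0.2  5.8] delta [ 0.0011 -0.0015 -0.0639] roll -0.006 q [-0.48  0.69  1.62 -0.    0.83 -0.7 ]
```

Call:
move_arm([
  [255,0,0,-0.02,0],
  [255,0,0,-0.04,0],
  [255,0,0,-0.07,0],
  [255,0,0,-0.09,0],
  [255,0,0,-0.09,0],
])

```text
t: 4.52
ee_pos: [597.8, -300.3, 159.5]
orientation: [1.969, 2.44, 0.002]
ft_force: [0.6, -1.1, -1.8]
width: 49.7
```

```bash
python3 -c "
from h import *
go(532.4,-121.1,156,1.79)
im=get_image('wrist');cv2.imwrite('pics/w3.png',im)
im=get_image('scene');cv2.imwrite('pics/s3.png',im)
"
```

```text
t 4.5167 at [ 597.8 -300.3  159.5] ang 1.784 w 49.7 F [ 0.6 -1.1 -1.8] delta [ 0.1889 -0.026   0.0026] roll -0.006 q [-0.48  0.57  1.58  0.    0.98 -0.7 ]
```

View pics/w3.png

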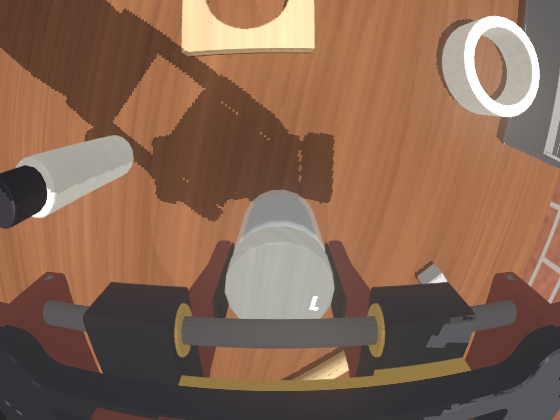

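View pics/s3.png

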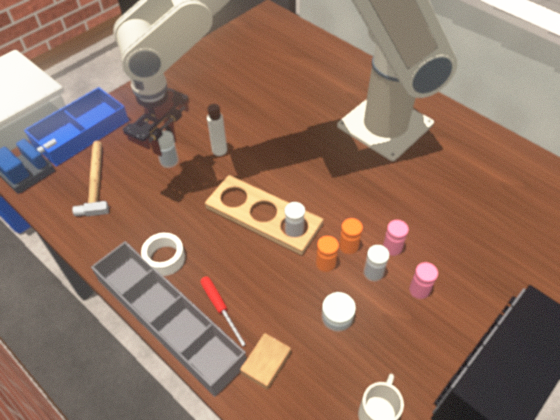

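The jar is held upright (49.7 mm opening) and lifted clear. I'll carry it above the -y opening.

Call:
move_arm([
  [255,0.03,-0.004,0,0],
  [255,0.07,-0.01,0,0],
  [255,0.11,-0.015,0,0],
  [255,0.15,-0.021,0,0],
  [255,0.18,-0.025,0,0],
])

```text
t: 5.03
ee_pos: [529.6, -125.7, 152.9]
orientation: [-1.969, -2.441, 0.003]
ft_force: [-0.1, 0.2, -2.4]
width: 49.7
```

Call:
move_arm([
  [255,0.008,0,0,0],
  [255,0.009,-0.001,0,0],
  [255,0.009,-0.001,0,0],
])

```text
t: 5.28
ee_pos: [529.8, -119.8, 154.5]
orientation: [-1.97, -2.445, 0.001]
ft_force: [-0.1, -0.0, -2.7]
width: 49.7
```

```bash
python3 -c "
from h import *
go(532.4,-121.1,72,1.79)
im=get_image('wrist');cv2.imwrite('pics/w4.png',im)
"
```

```text
t 5.2833 at [ 529.8 -119.8  154.5] ang 1.785 w 49.7 F [-0.1 -0.  -2.7] delta [-0.0018  0.0024  0.0825] roll -0.005 q [-0.24  0.42  1.87 -0.    0.86 -0.46]
```

View pics/w4.png

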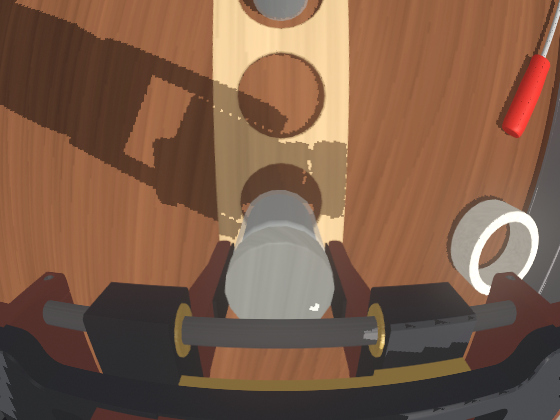

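The jar is above the -y opening and aligned sideways (opening centre about (281,205)). I'll descend in steps.

Call:
move_arm([
  [255,-0.001,0.002,0.015,0],
  [255,-0.001,0.002,0.03,0],
  [255,-0.001,0.002,0.045,0],
  [255,-0.001,0.002,0.055,0],
  [255,-0.001,0.002,0.055,0],
])

```text
t: 5.75
ee_pos: [531.4, -121.4, 98.4]
orientation: [-1.972, -2.441, 0.002]
ft_force: [-0.7, 0.4, -3.2]
width: 49.9
```

```bash
python3 -c "
from h import *
go(532.4,-121.1,72,1.79)
im=get_image('wrist');cv2.imwrite('pics/w5.png',im)
im=get_image('scene');cv2.imwrite('pics/s5.png',im[120:300,160:380].repeat(3,0).repeat(3,1))
"
```

```text
t 5.75 at [ 531.4 -121.4   98.4] ang 1.782 w 49.9 F [-0.7  0.4 -3.2] delta [0.0001 0.0011 0.0263] roll -0.008 q [-0.25  0.51  1.89 -0.    0.75 -0.46]
```

View pics/w5.png

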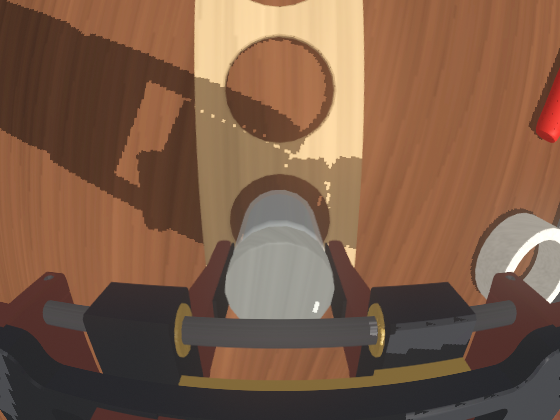

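View pics/s5.png

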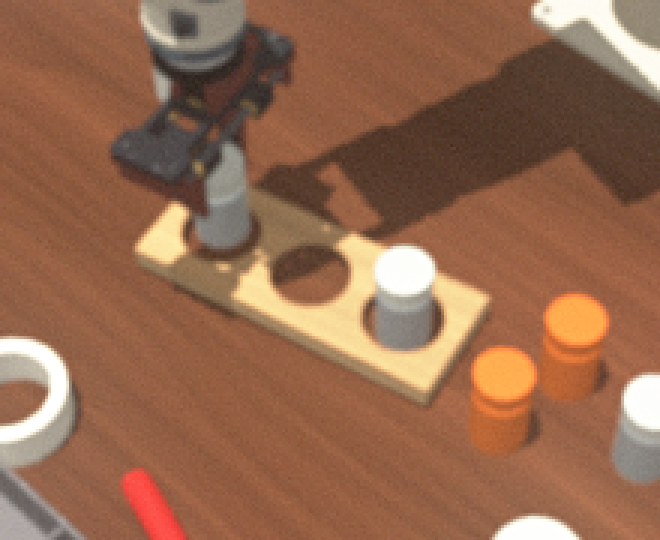

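The jar base is entering the opening with a margin all round. Continue slowly.

Call:
move_arm([
  [255,0,0.001,0.008,0],
  [255,0,0.001,0.014,0],
  [255,0,0.001,0.02,0],
  [255,0,0.001,0.023,0],
  [255,0,0.001,0.023,0],
])

```text
t: 6.27
ee_pos: [532.9, -120.1, 76.9]
orientation: [-1.972, -2.444, 0.001]
ft_force: [0.2, 0.0, -3.0]
width: 49.8
```

Call:
move_arm([
  [255,0,0,0.001,0],
  [255,0,0,0.002,0],
])

```text
t: 6.43
ee_pos: [533.6, -120.3, 75.8]
orientation: [1.972, 2.445, 0.0]
ft_force: [-0.1, -0.3, -3.1]
width: 49.5
```

Call:
move_arm([
  [255,0,0,0.001,0],
  [255,0,0,0.002,0],
  [255,0,0,0.002,0],
])

```text
t: 6.68
ee_pos: [533.4, -120.3, 73.6]
orientation: [1.973, 2.445, 0.0]
ft_force: [0.8, 0.2, -3.2]
width: 49.3
```

Call:
move_arm([
  [255,0,0,0.001,0],
  [255,0,0,0.002,0],
  [255,0,0,0.002,0],
])

```text
t: 6.93
ee_pos: [533.5, -120.4, 72.0]
orientation: [1.973, 2.445, 0.0]
ft_force: [-2.0, -0.2, 1.4]
width: 49.2
```

Contact with the floor (force went from -3 to +1.4 N at z = 72, as expected). Open.

Call:
move_arm([
  [0,0,0,0,0],
  [0,0,0,0,0],
  [0,0,0,0,0],
  [0,0,0,0,0],
  [0,0,0,0,0],
])

```text
t: 7.35
ee_pos: [533.5, -120.3, 71.7]
orientation: [1.973, 2.445, 0.0]
ft_force: [-0.4, -0.7, 0.1]
width: 79.1
```

Call:
move_arm([
  [0,0,0,0,0],
  [0,0,0,0,0],
  [0,0,0,-0.01,0],
  [0,0,0,-0.03,0],
  [0,0,0,-0.05,0],
])

```text
t: 7.77
ee_pos: [532.8, -120.2, 122.2]
orientation: [-1.972, -2.444, 0.001]
ft_force: [-0.7, -0.3, 0.0]
width: 87.8
```

Call:
move_arm([
  [0,0,0,-0.03,0],
  [0,0,0,-0.06,0],
  [0,0,0,-0.09,0],
  [0,0,0,-0.1,0],
  [0,0,0,-0.1,0],
])

```text
t: 8.18
ee_pos: [535.1, -120.7, 225.1]
orientation: [1.969, 2.441, 0.004]
ft_force: [0.5, -0.1, -0.4]
width: 87.7
```

```bash
python3 -c "
from h import *
go(450,296,222,2.30)
im=get_image('wrist');cv2.imwrite('pics/w6.png',im)
im=get_image('top');cv2.imwrite('pics/t6.png',im)
"
```

```text
t 8.1833 at [ 535.1 -120.7  225.1] ang 1.784 w 87.7 F [ 0.5 -0.1 -0.4] delta [0.4253 0.0049 0.002 ] roll -0.516 q [-0.24  0.32  1.81  0.    1.   -0.46]
```

View pics/w6.png

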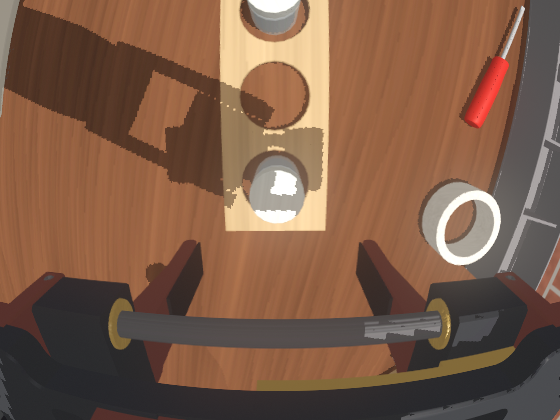

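View pics/t6.png

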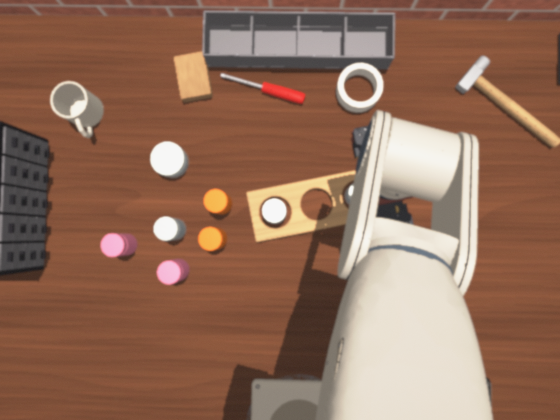

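The first jar stands upright in the -y opening. Now to the second jar, with the jaws turned to 42° to stay clear of the orange and pink jars.

Call:
move_arm([
  [0,0.4253,0.0049,0,-0.516],
  [0,0.4253,0.0049,0,-0.516],
  [0,0.4253,0.0049,0,-0.516],
  [0,0.4253,0.0049,0,-0.516],
  [0,0.4253,0.0049,0,-0.516],
])

```text
t: 8.7
ee_pos: [489.6, 85.1, 219.5]
orientation: [-1.274, -2.868, 0.003]
ft_force: [1.4, 1.2, 0.5]
width: 87.4
```

```bash
python3 -c "
from h import *
go(450,296,222,2.30)"
```

```text
t 8.7 at [489.6  85.1 219.5] ang 2.306 w 87.4 F [1.4 1.2 0.5] delta [ 0.183   0.112  -0.0024] roll 0.006 q [ 0.15  0.26  1.92 -0.    0.96 -0.59]
```

Call:
move_arm([
  [0,0.183,0.112,0,0],
  [0,0.183,0.112,0,0],
  [0,0.183,0.112,0,0],
  [0,0.183,0.112,0,0],
  [0,0.183,0.112,0,0],
])

```text
t: 9.12
ee_pos: [452.5, 290.0, 219.4]
orientation: [-1.283, -2.865, 0.005]
ft_force: [0.4, -0.7, 0.4]
width: 87.5
```

Call:
move_arm([
  [0,0,0,0.015,0],
  [0,0,0,0.03,0],
  [0,0,0,0.03,0],
])

```text
t: 9.37
ee_pos: [451.4, 288.2, 187.1]
orientation: [-1.279, -2.864, 0.011]
ft_force: [-0.7, -0.8, -0.6]
width: 87.9
```

```bash
python3 -c "
from h import *
go(450,296,65,2.30)
im=get_image('wrist');cv2.imwrite('pics/w7.png',im)
for r in place_of('wrist','jar_b_center'): print(r)
im=get_image('scene');cv2.imwrite('pics/s7.png',im)
"
```

```text
t 9.3667 at [451.4 288.2 187.1] ang 2.302 w 87.9 F [-0.7 -0.8 -0.6] delta [0.0066 0.0052 0.1221] roll 0.002 q [ 0.55  0.36  1.86 -0.    0.93 -0.19]
{'location': [508.6, 191.7, 43.7], 'conf': 0.85}
```

View pics/w7.png

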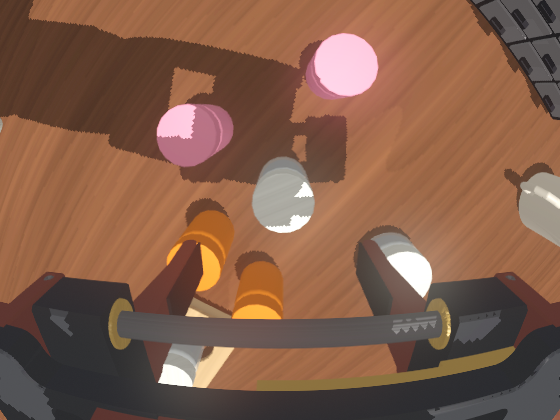

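View pics/s7.png

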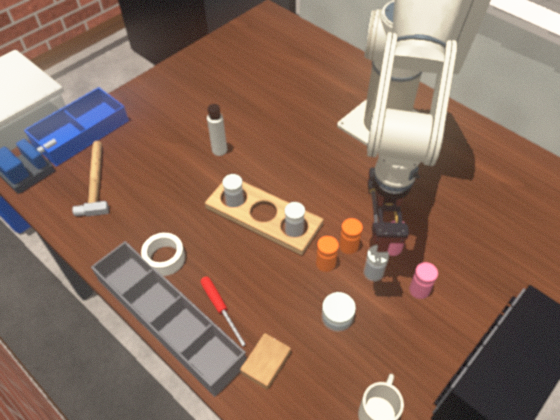

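The target clear jar is at (284,200) with the jaw positions clear of the orange and pink jars. I'll descend partway.

Call:
move_arm([
  [0,0.006,0.004,0.015,0],
  [0,0.006,0.004,0.04,0],
  [0,0.006,0.004,0.06,0],
  [0,0.006,0.004,0.07,0],
  [0,0.006,0.004,0.07,0],
])

```text
t: 9.93
ee_pos: [452.6, 294.8, 120.1]
orientation: [-1.284, -2.865, 0.004]
ft_force: [-0.3, -0.2, 0.3]
width: 88.0
```

```bash
python3 -c "
from h import *
go(450,296,65,2.30)
im=get_image('wrist');cv2.imwrite('pics/w8.png',im)
"
```

```text
t 9.9333 at [452.6 294.8 120.1] ang 2.299 w 88.0 F [-0.3 -0.2  0.3] delta [ 0.0027 -0.001   0.0551] roll -0.001 q [ 0.56  0.47  1.89  0.    0.78 -0.17]
```

View pics/w8.png

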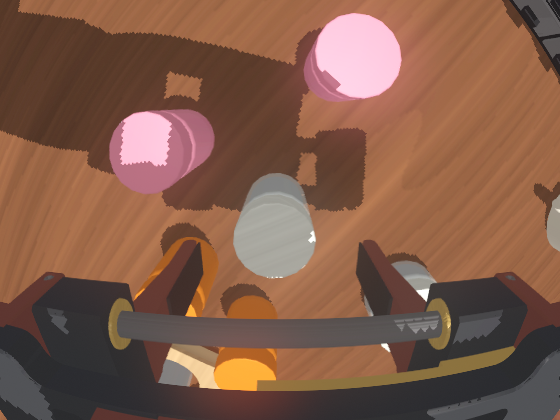

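Call:
move_arm([
  [0,0.003,-0.001,0.015,0],
  [0,0.003,-0.001,0.03,0],
  [0,0.003,-0.001,0.045,0],
  [0,0.003,-0.001,0.054,0],
  [0,0.003,-0.001,0.054,0],
])

```text
t: 10.4
ee_pos: [450.6, 297.2, 67.3]
orientation: [-1.284, -2.867, 0.001]
ft_force: [-0.8, 0.6, 0.1]
width: 88.1
```

Call:
move_arm([
  [255,0,0,0,0],
  [255,0,0,0,0],
  [255,0,0,0,0],
  [255,0,0,0,0],
  [255,0,0,0,0],
])

```text
t: 10.82
ee_pos: [451.0, 297.7, 68.3]
orientation: [1.283, 2.867, 0.001]
ft_force: [-0.4, -0.3, 1.3]
width: 57.8
```

Call:
move_arm([
  [255,0,0,0,0],
  [255,0,0,0,0],
  [255,0,0,0,0],
  [255,0,0,0,0],
  [255,0,0,0,0],
])

```text
t: 11.23
ee_pos: [450.5, 297.3, 67.8]
orientation: [-1.283, -2.867, 0.001]
ft_force: [-1.8, -2.1, 5.5]
width: 49.9
```

```bash
python3 -c "
from h import *
go(450,296,160,2.30)
im=get_image('wrist');cv2.imwrite('pics/w9.png',im)
"
```

```text
t 11.2333 at [450.5 297.3  67.8] ang 2.3 w 49.9 F [-1.8 -2.1  5.5] delta [-0.0007 -0.0013 -0.0922] roll -0.0 q [ 0.56  0.56  1.91 -0.    0.68 -0.17]
```

View pics/w9.png

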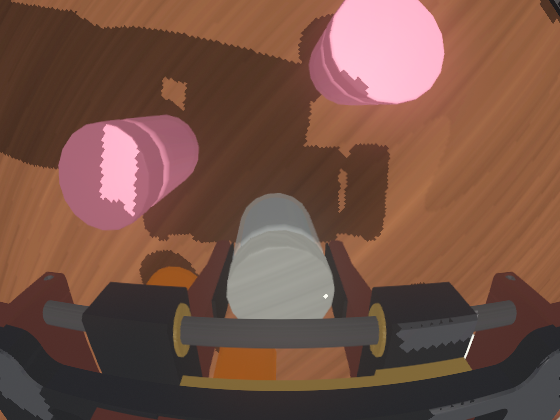

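Gripped. I'll lift to about 220 mm so the jar's bottom clears the other tops.

Call:
move_arm([
  [255,0,0,-0.02,0],
  [255,0,0,-0.05,0],
  [255,0,0,-0.085,0],
  [255,0,0,-0.12,0],
  [255,0,0,-0.152,0],
])

```text
t: 11.7
ee_pos: [450.7, 297.6, 221.2]
orientation: [1.284, 2.867, 0.001]
ft_force: [-0.4, 0.9, -1.2]
width: 49.9
```

```bash
python3 -c "
from h import *
go(511.8,-28.4,220,1.79)"
```

```text
t 11.7 at [450.7 297.6 221.2] ang 2.3 w 49.9 F [-0.4  0.9 -1.2] delta [-0.2838 -0.1715  0.0011] roll 0.51 q [ 0.56  0.32  1.83  0.    0.99 -0.17]
```

Call:
move_arm([
  [255,-0.02,-0.012,0,0.05],
  [255,-0.05,-0.03,0,0.12],
  [255,-0.08,-0.048,0,0.2],
  [255,-0.11,-0.066,0,0.28],
  [255,-0.14,-0.085,0,0.35],
])

```text
t: 12.12
ee_pos: [480.7, 135.2, 219.6]
orientation: [1.767, 2.597, 0.001]
ft_force: [0.6, 0.1, -0.7]
width: 50.2
```

Call:
move_arm([
  [255,0,0,0,0],
  [255,0,0,0,0],
])

```text
t: 12.28
ee_pos: [480.8, 135.0, 219.5]
orientation: [-1.767, -2.597, -0.0]
ft_force: [0.5, 0.1, -1.9]
width: 49.9
```

```bash
python3 -c "
from h import *
go(511.8,-28.4,220,1.79)"
```

```text
t 12.2833 at [480.8 135.  219.5] ang 1.947 w 49.9 F [ 0.5  0.1 -1.9] delta [-0.1634 -0.0311 -0.0006] roll 0.157 q [ 0.25  0.26  1.92  0.    0.96 -0.13]
```

Call:
move_arm([
  [255,-0.03,-0.006,0,0.03],
  [255,-0.065,-0.012,0,0.06],
  [255,-0.1,-0.019,0,0.1],
  [255,-0.135,-0.026,0,0.13],
  [255,-0.1634,-0.0311,0,0.157],
])

```text
t: 12.7
ee_pos: [512.6, -27.6, 219.5]
orientation: [1.961, 2.454, 0.001]
ft_force: [1.2, 0.1, -2.4]
width: 49.9
```

Call:
move_arm([
  [255,0,0,0.02,0],
  [255,0,0,0.04,0],
  [255,0,0,0.06,0],
  [255,0,0,0.06,0],
])

```text
t: 13.03
ee_pos: [510.0, -25.7, 156.3]
orientation: [-1.957, -2.451, 0.005]
ft_force: [-2.1, 0.5, -2.7]
width: 49.5
```

```bash
python3 -c "
from h import *
go(511.8,-28.4,74,1.79)
im=get_image('wrist');cv2.imwrite('pics/w10.png',im)
im=get_image('scene');cv2.imwrite('pics/s10.png',im[120:300,160:380].repeat(3,0).repeat(3,1))
"
```

```text
t 13.0333 at [510.  -25.7 156.3] ang 1.794 w 49.5 F [-2.1  0.5 -2.7] delta [-0.0032  0.0016  0.0823] roll 0.004 q [-0.07  0.38  1.94  0.    0.84 -0.3 ]
```

View pics/w10.png

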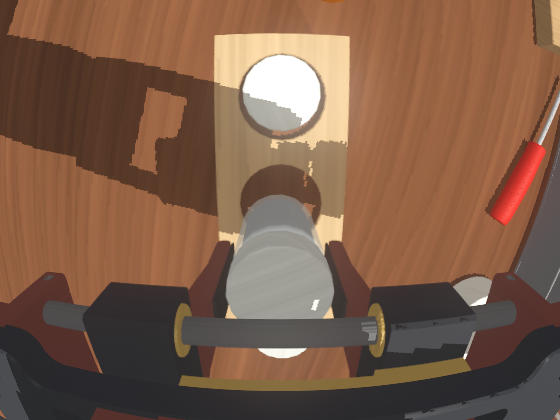

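View pics/s10.png

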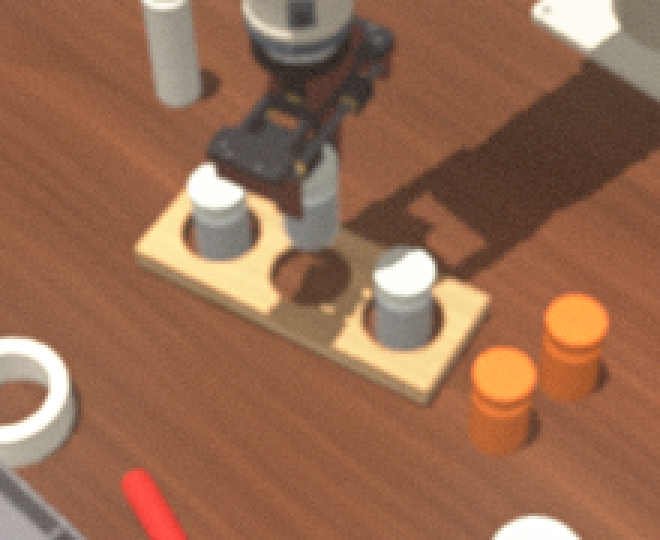

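The second jar is above the middle opening, and both neighbouring jars stand clear. I'll descend.

Call:
move_arm([
  [255,-0.002,0.001,0.015,0],
  [255,-0.002,0.001,0.03,0],
  [255,-0.002,0.001,0.045,0],
  [255,-0.002,0.001,0.055,0],
  [255,-0.002,0.001,0.055,0],
])

```text
t: 13.55
ee_pos: [513.2, -28.0, 104.0]
orientation: [-1.96, -2.454, 0.001]
ft_force: [0.2, 0.8, -1.3]
width: 49.7
```

```bash
python3 -c "
from h import *
go(511.8,-28.4,74,1.79)
im=get_image('wrist');cv2.imwrite('pics/w11.png',im)
im=get_image('scene');cv2.imwrite('pics/s11.png',im[120:300,160:380].repeat(3,0).repeat(3,1))
"
```

```text
t 13.55 at [513.2 -28.  104. ] ang 1.794 w 49.7 F [ 0.2  0.8 -1.3] delta [-0.0001 -0.0014  0.03  ] roll 0.004 q [-0.08  0.47  1.96  0.    0.72 -0.3 ]
```

View pics/w11.png

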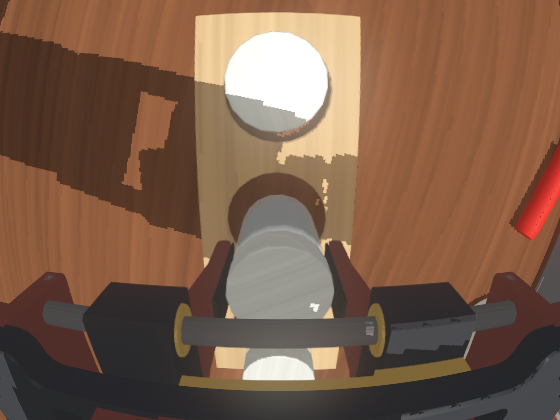

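View pics/s11.png

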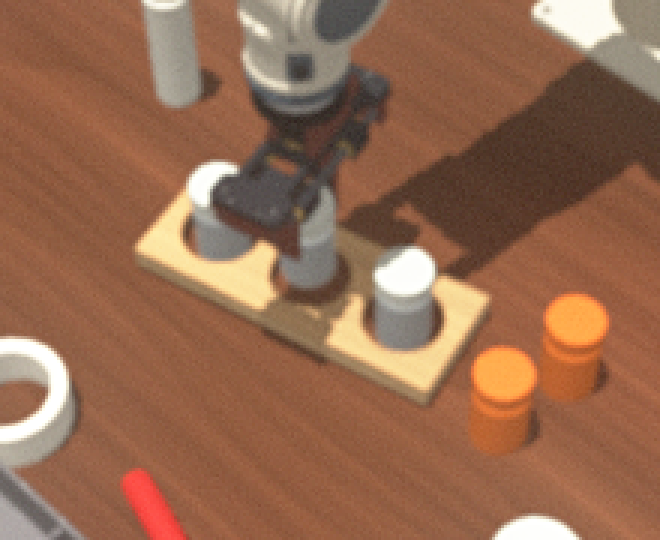

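The jar is aligned and entering the middle opening. Continue.

Call:
move_arm([
  [255,0,-0.001,0.008,0],
  [255,0,-0.001,0.016,0],
  [255,0,-0.001,0.022,0],
  [255,0,-0.001,0.026,0],
  [255,0,-0.001,0.026,0],
])

```text
t: 14.07
ee_pos: [511.9, -28.8, 77.7]
orientation: [-1.961, -2.453, 0.001]
ft_force: [-0.4, -0.1, -2.8]
width: 49.7
```

Call:
move_arm([
  [255,0,0,0.001,0],
  [255,0,0,0.002,0],
  [255,0,0,0.002,0],
])

```text
t: 14.32
ee_pos: [512.6, -28.8, 76.7]
orientation: [1.962, 2.454, 0.0]
ft_force: [0.5, 0.1, -2.0]
width: 49.6
```

Call:
move_arm([
  [255,0,0,0.001,0],
  [255,0,0,0.002,0],
  [255,0,0,0.002,0],
])

```text
t: 14.57
ee_pos: [512.5, -28.8, 74.6]
orientation: [1.962, 2.454, 0.0]
ft_force: [-0.0, -0.0, -1.9]
width: 49.7
```

Call:
move_arm([
  [255,0,0,0.0005,0],
  [255,0,0,0.001,0],
  [255,0,0,0.001,0],
])

```text
t: 14.82
ee_pos: [512.5, -28.8, 73.6]
orientation: [1.962, 2.454, -0.0]
ft_force: [0.8, 0.4, -2.2]
width: 49.7
```

Call:
move_arm([
  [255,0,0,0.0005,0],
  [255,0,0,0.001,0],
  [255,0,0,0.001,0],
])

```text
t: 15.07
ee_pos: [512.6, -28.9, 73.1]
orientation: [1.961, 2.454, -0.0]
ft_force: [-1.3, -1.6, 3.8]
width: 49.4
```

Call:
move_arm([
  [255,0,0,0.0003,0],
  [255,0,0,0.0005,0],
  [255,0,0,0.0005,0],
])

```text
t: 15.32
ee_pos: [512.7, -29.0, 73.0]
orientation: [1.961, 2.454, -0.0]
ft_force: [-2.9, -1.4, 9.3]
width: 49.8
```

On the floor (force rising). Release and rise.

Call:
move_arm([
  [0,0,0,0,0],
  [0,0,0,0,0],
  [0,0,0,0,0],
  [0,0,0,0,0],
  [0,0,0,0,0],
])

```text
t: 15.73
ee_pos: [512.6, -28.8, 72.1]
orientation: [-1.962, -2.454, 0.0]
ft_force: [0.5, -0.4, -0.5]
width: 79.7
```

Call:
move_arm([
  [0,0,0,0,0],
  [0,0,0,0,0],
  [0,0,0,-0.01,0],
  [0,0,0,-0.03,0],
  [0,0,0,-0.05,0],
])

```text
t: 16.15
ee_pos: [512.0, -28.8, 122.7]
orientation: [-1.961, -2.453, 0.002]
ft_force: [-0.5, -0.8, 0.8]
width: 87.6
```

Call:
move_arm([
  [0,0,0,-0.03,0],
  [0,0,0,-0.06,0],
  [0,0,0,-0.09,0],
  [0,0,0,-0.12,0],
  [0,0,0,-0.12,0],
])

```text
t: 16.57
ee_pos: [515.6, -29.0, 248.6]
orientation: [1.957, 2.447, 0.009]
ft_force: [1.2, -0.2, -0.0]
width: 88.2
```

Call:
move_arm([
  [0,-0.03,0,0,0],
  [0,-0.07,0,0,0],
  [0,-0.11,0,0,0],
  [0,-0.15,0,0,0],
  [0,-0.19,0,0,0],
])

```text
t: 16.98
ee_pos: [554.3, -215.8, 242.4]
orientation: [1.961, 2.454, 0.0]
ft_force: [1.1, -0.2, 0.3]
width: 88.0
```

Call:
move_arm([
  [0,-0.03,0,0,0],
  [0,-0.07,0,0,0],
  [0,-0.11,0,0,0],
  [0,-0.12,0,0,0],
  [0,-0.12,0,0,0],
])

```text
t: 17.4
ee_pos: [580.6, -333.8, 241.7]
orientation: [1.965, 2.451, -0.0]
ft_force: [-0.2, 0.0, 0.6]
width: 87.6
```

```bash
python3 -c "
from h import *
for c in ('scene','top'):
    im=get_image(c);cv2.imwrite(f'pics/{c}12.png',im)
    for r in place_of(c,'jar_in_center'): print(c,r)
o=get_obs();print(o['t'],o['ee_pos'],o['qvel'])
"
```

```text
scene {'location': [487.5, 62.1, 50.2], 'conf': 0.57}
top {'location': [489.5, 62.4, 49.0], 'conf': 0.67}
17.6 [ 580.35956807 -329.39359003  242.02610049] [ 0.00707011 -0.00523038 -0.00127966  0.00026455 -0.00232296 -0.00304504]
```

View pics/scene12.png

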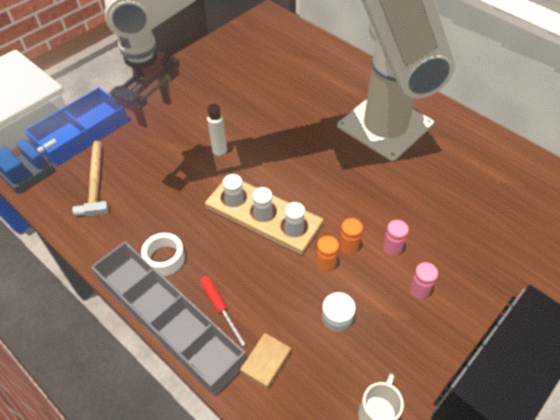

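View pics/top12.png

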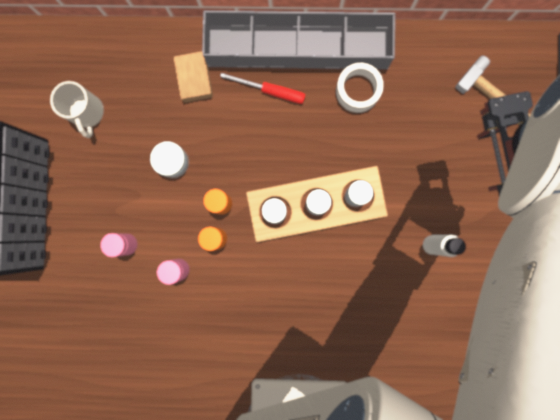

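All three jars stand upright in the openings, at top-view pixels (274,211), (318,202) and (360,193). Everything else is where it was and the arm is clear. I'll hand the job in.

```bash
python3 -c "
from workcell import *
print(close_job())"
```

```text
the job is handed in; nothing more can be done
None
```

Both clear jars from the bench now stand upright in the crate's two empty openings. The jar from the spray-can side is in the −y end opening and the one from beside the orange and pink jars is in the middle. I handed the job in at about 17.6 s; `close_job` reports no verdict.

- **Placement:** in both cases the wrist force showed the jar touching down before I released it, with the tool at 72 mm and 73 mm. That fits a jar standing on the 6 mm floor.
- **Last pictures:** the scene and top views show three upright jars in the crate. The orange and pink look-alikes, squat jar and spray can look unmoved.
- **Jar already in the crate:** the network put it at about (488, 62), against (486–490, 63–66) at the start, so it has not moved beyond the network's error.
- **Forces:** the highest wrist reading I saw at the end of a move was about 10 N. The arm was still and clear of everything at the end.
- **Gaps:** the network asked for jar positions reported only that original jar in the last pictures. The two placed jars are confirmed by the pictures and the contact force only. The earlier crate-pose script stopped before its combined two-camera fit, so I used the two separate fits, which agreed within 0.5 mm.

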